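Set the pantry dispenser to serve

TASK

Get the dry-goods dispenser ready to serve. First swing the red catch tray round on its pin until its white cup stands squarely under the steel spout; then push the black sprung knob in, turn it clockwise until its white pointer is at the red mark, and let it spring fully back out there. Leave the jar, the can and the carton standing where they are.

Things in the scene. Friction and masses are not known exactly. Their poses are not given: they have to be found in the camera images.
- dispenser: White dispenser, fixed. Origin on the work surface; -x is its front. Rear tower x 35 to 150, y -170 to 150 mm, 340 mm high. Right front: console x -95 to 35, y -165 to -35 mm; its panel slopes 35 degrees, 25 mm high in front, 116 mm at the rear. The knob axis is square to the panel (leans 35 degrees from vertical to -x) and meets it at (-30, -100, 70) mm. Left front: spout over the tray.
- spout_tip (a point): Centre of the lower end of the round steel spout (26 mm wide at the tip, 34 mm higher up), fixed at (-75, 75, 110) mm in the dispenser. The chute above runs back to the tower (34 mm wide, 138 to 190 mm high).
- tray (a joint): Swing of the red tray about its upright steel pin, rad. 0: it points straight to the dispenser's front (-x), the cup exactly under the spout. Positive: swung away to the dispenser's left (+y). Starts at 0.6 to 0.95; limits -0.3 and 1.15; no stop at 0. Stiff pivot (0.12 N m friction): it stays where it is left.
- tray_pivot (a point): Pivot axis of the tray, at the height of the tray's upper face (26 mm). Its x axis points from the tray's free end to the pin, its z axis up.
- tray_corner (a point): Point to push: on the tray's long side edge away from the console, 25 mm from its free corner, 16 mm above the surface. The tray is a slab 80 mm wide, faces 6 and 26 mm above the surface, from 30 to 185 mm from the pin; this point is 160 mm out from the pin (-x) and 40 mm aside (+y). Same axes as tray_pivot.
- cup_mouth (a point): Centre of the mouth of the round white cup fixed on the tray, 75 mm from the pin, 60 mm above the surface; mouth 60 mm wide inside, 68 mm outside.
- press (a joint): How far the knob is pushed in along its axis, m: 0 out, 0.009 fully in. Sprung: 5 N to start, 11 N fully in. Pushed in more than about 7.5 mm it may be turned freely; otherwise stops block it.
- turn (a joint): Turn of the knob, rad, clockwise as seen facing the panel. Starts at 0 to 0.42; unpressed it cannot pass a stop at 0.45. The red mark is at 1.40: within about 0.12 of it the knob springs fully out and locks. Let go between 0.45 and 1.28 or beyond 1.52 it stays about 7 mm in. End of travel 1.8. Friction 0.03 N m.
- knob_grip (a point): On the knob's axis, 40 mm out from the panel when unpressed; z: the axis, out of the panel; x: along the grip bar to its white pointer end (straight up the slope at turn 0.70). Black bar 50 mm long (x), 14 mm wide (y), standing 28 mm above a 60 mm round flange. The point is 7 mm below the bar's top, 21 mm above the flange: with the TCP here the fingertips are just over the flange.
- spice_jar: Loose spice jar with green cap, 48 mm wide, 95 mm high, bystander. Origin: centre of its underside.
- can: Loose yellow-labelled can, 66 mm wide, 80 mm high, bystander. Origin: centre of its underside.
- carton: Loose blue carton 45 x 65 x 90 mm, bystander. Origin: centre of its underside.

How it is judged:
On the way, in this order (a step that is already met when the one before it is completed fails the run):
1. the tray is swung so that the cup is under the spout (horizontal distance between cup_mouth and spout_tip below 0.015 m), for 0.2 s.
2. the knob is pushed in (value of joint press above 0.006 m and value of joint turn below 0.6 rad), for 0.05 s.
3. the knob is turned to the red mark and has sprung out there (value of joint press below 0.002 m and value of joint turn between 1.24 and 1.56 rad), for 0.2 s.
At the end, for the whole second after the job is handed in: The cup's centre is within 15 mm of the spout's axis (seen from above) with the tray at rest, and the knob points within 0.16 rad of the red mark and is fully out (less than 2 mm in) (all of step 3 and horizontal distance between cup_mouth and spout_tip below 0.015 m and velocity of joint tray between -0.05 and 0.05 rad/s); the robot touches nothing.
It fails at once if the knob is turned on towards the red mark while the cup is not under the spout (more than 25 mm off) (value of joint turn above 0.9 rad and horizontal distance between cup_mouth and spout_tip above 0.025 m).
It fails at once if the jar, the can or the carton is moved more than 20 mm or tipped (distance of any of spice_jar, can, carton from where it was at the start of the episode above 0.02 m or angle between any of spice_jar, can, carton's own z axis and vertical above 0.3 rad).
It also fails if it takes over 64 s, if anything falls off the work surface, if the arm or the gripper's body presses on something with over 40 N, if the wrist force passes 120 N, or if a joint passes its speed limit or range.

ROBOT

A 6-joint arm with a two-finger parallel gripper is mounted at the origin on the work surface. World frame = base frame: x ahead of the robot, y to its left, z up, the work surface at z = 0. Lengths are in m, angles in rad, forces in N, time in s.
With the tool pointing down it reaches from about 0.25 to 0.725 m from the base axis. Payload 4 kg.
Tool frame: the origin (TCP) lies between the finger pads, 19 mm behind the fingertips; this is the grasp point; z points along the fingers, y is the line along which they close (so a half turn about z gives the same grasp; the last joint's range is limited). The gripper opens to 85 mm and grips with 20 to 120 N. Pads are 22 mm wide; open, the fingers measure 114 mm over their backs; the gripper's body (76 mm by 85 mm) begins 54 mm behind the grasp point. The pads swing forward as they close: fully open they stand 13 mm farther back than shut.
Start: joints at [-1.231, 0.241, 0.005, 1.335, 0, 1.571], TCP at [0.167, -0.471, 0.25] pointing down, gripper open.
Joint ranges: [-2.72, 2.72], [-1.05, 1.87], [-1.09, 1.28], [-1.99, 2.15], [-1.42, 1.44], [-3.14, 3.14]. Speed limits (rad/s): [2.79, 2.79, 3.14, 3.14, 3.14, 3.14].

INTERFACE

Orientations are given as a unit quaternion [x, y, z, w].
In Python, from workcell import bot gives the robot as it stands.
- The arm moves only by the tool move_arm, never from a script. Its argument "deltas" is a list of rows, each a list of 7 numbers: the opening, from 0 (shut) to 1 (fully open), then the shift along the tool's x, y, z in mm, then the turn, a rotation vector about the tool's x, y, z in degrees. In form: [[gripper, tx, ty, tz, ax, ay, az], ...]. A call has 1 to 10 rows; each row shifts and turns the commanded pose from where the row before left it, along the tool's axes as they then stand; what a row does not reach is not made up. A row lasts 1/12 s, in which the tool goes at most 41.7 mm and 7.16 degrees, less where a joint would pass 70% of its speed; a pose out of reach is approached as far as the arm can. A call is refused whole if a number of a shift passes 41.7 or a number of a turn 7.16, either way. A call with a gripper value outside its range is refused whole. The fingers move at their own pace and stop on an object; the grip force is fixed at half the most. Time passes only in rows, so rows that do not move let the fingers close. It gives the time, the measured TCP pose, the force, the opening and the grip force at its end, in the units of the state.
- bot.get_obs(): the state, without advancing time (a new reading comes with each control period).
- bot.camera(name): name is "side" or "top"; returns the picture (400x640x3 uint8, blue, green, red); there is no depth.
- bot.calibration(name): a dict with "K" (3x3 intrinsics, pixels), "position" and "orientation" of the camera in the world. Camera axes: x right, y down, z forward; pixel columns grow to the right and rows downward; lengths in m; the calibration is good to about 2 mm. A picture is of the moment at which its call begins. calibration takes no time and is no camera call.
- bot.job_done(): hands the job in; it is judged then, once.
Trained networks look in the newest picture that a camera, given by its name, has taken for a name from the list of things; names that differ only in an ending like _2 or _b are one class to them, and where a whole thing is asked for, a point or a joint stands for the part that bears it (a point fixed in the world has none). Each returns a list of dicts, best first, with "conf" (0 to 1); they miss things now and then, are a little off and sometimes report something else, mostly with a low value. They report only what shows in the picture. A call takes as long as a camera call.
- bot.outline_of(query, camera): "pixels" (400x640 bool, what is visible of it) and "rect" ([left, top, width, height] in pixels, round what is visible of it).
The state is a dict: "clock": time; "joint_pos": joint angles; "joint_vel": joint speeds; "tau": joint torques, N m; "eef_pos": TCP position; "tool_rot": TCP orientation; "ft_force": force on the tool from outside, world axes, zero at the start; "ft_torque": the same for the moment, N m; "grip_width": finger opening in m; "grasp_force": force on a finger pad.
Only numpy, scipy, OpenCV 4.12 (cv2) and the standard library are available. Lean on these libraries where they do the work, as an engineer would, in place of code of your own. Each camera call takes 0.05 s, during which the arm holds its last target. There are 200 camera calls.

## Working session

There is one attempt and no reset: what is moved stays moved. The work goes in short steps, Python scripts to look and compute and a tool call to move; the robot and the scene stay as the last step left them, time stands still between calls to the robot, and variables do not carry over. Pictures are saved under pics/ and viewed, at most 10 in all, crops included, and the job is handed in when it is done.

Besides the shell and the picture viewer there is one more tool, called after "Call:" as name(argument=value, ...) on one line, values as JSON. move_arm: Moves the arm, as the interface text tells. Its arguments: {"type":"object","properties":{"deltas":{"type":"array","items":{"type":"array","items":{"type":"number"}}}},"required":["deltas"]}

```bash
mkdir -p pics; ls; python3 - <<'E'
from workcell import bot
import cv2,numpy as np
for n in("top","side"):
    cv2.imwrite(f"pics/{n}0.png",bot.camera(n)); c=bot.calibration(n); print(n,c)
    for q in("dispenser","tray","turn","spice_jar","can","carton","cup_mouth"):
        for r in bot.outline_of(q,n)[:2]: 
            m=r["pixels"]; ys,xs=np.nonzero(m); print(q,round(r["conf"],2),r["rect"],xs.mean().round(1),ys.mean().round(1))
o=bot.get_obs();print(o)
E
```

```text
pics
top {'K': array([[513.49044344,   0.        , 315.57485514],
       [  0.        , 513.49044344, 197.39350154],
       [  0.        ,   0.        ,   1.        ]]), 'position': array([ 0.34483241, -0.02759368,  1.22482286]), 'orientation': array([-0.70099044,  0.70719545, -0.05726661,  0.07216328])}
dispenser 0.87 [202.7, 57.7, 180.0, 197.2] 293.1 134.5
tray 0.86 [211.0, 173.0, 63.6, 83.5] 241.5 220.3
turn 0.82 [330.9, 167.4, 23.1, 28.1] 341.9 184.9
spice_jar 0.83 [172.4, 137.6, 28.8, 29.6] 187.6 151.9
spice_jar 0.65 [211.2, 169.2, 65.6, 83.0] 241.4 220.0
can 0.61 [399.0, 178.6, 30.2, 32.8] 412.1 194.3
carton 0.85 [349.3, 231.3, 28.3, 24.8] 364.1 243.6
cup_mouth 0.7 [211.6, 171.2, 65.4, 84.6] 241.1 221.0
cup_mouth 0.23 [349.6, 232.2, 32.8, 23.8] 364.3 243.2
side {'K': array([[422.98663221,   0.        , 320.33539954],
       [  0.        , 422.98663221, 192.47798362],
       [  0.        ,   0.        ,   1.        ]]), 'position': array([0.22767928, 0.68740797, 0.82013746]), 'orientation': array([-0.2108425 ,  0.89348394, -0.38645071,  0.08881296])}
dispenser 0.6 [190.0, 70.6, 
[... 377 characters left out ...]
.3
{'clock': 0.8, 'joint_pos': array([-1.23101705e+00,  2.40574954e-01,  5.02705957e-03,  1.33522813e+00,
        2.68541796e-05,  1.57078555e+00]), 'joint_vel': array([ 0.00105353, -0.00116346, -0.00014383,  0.00024398, -0.00118284,
       -0.00020339]), 'tau': array([-6.60543683e-04, -3.72151423e+01,  2.52678448e+01,  8.34599523e-04,
        1.38650307e-04, -6.97643287e-06]), 'eef_pos': array([ 0.16664709, -0.47141266,  0.25002934]), 'tool_rot': array([9.85602522e-01, 1.69078885e-01, 1.49496504e-05, 7.73267853e-06]), 'ft_force': array([ 0.46766375, -0.7323423 , -0.86463533]), 'ft_torque': array([-0.04684108,  0.0035776 ,  0.02949137]), 'grasp_force': 0.0, 'grip_width': 0.08552010186377909}
```

```bash
python3 - <<'E'
import cv2
a=cv2.imread("pics/top0.png");b=cv2.imread("pics/side0.png")
cv2.imwrite("pics/a.png",cv2.resize(a[40:270,150:450],(783,600),interpolation=cv2.INTER_CUBIC))
cv2.imwrite("pics/b.png",cv2.resize(b[60:310,170:420],(600,600),interpolation=cv2.INTER_CUBIC))
E
```

```text
(no output)
```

View pics/a.png

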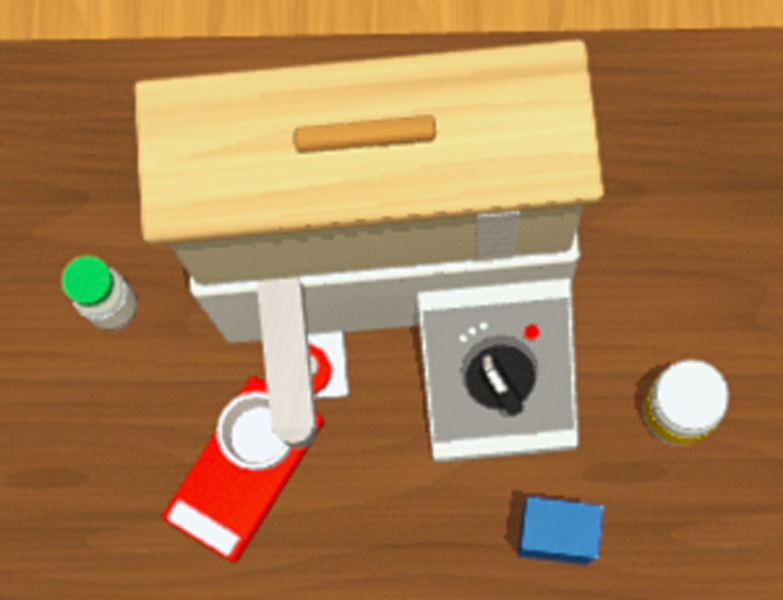

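View pics/b.png

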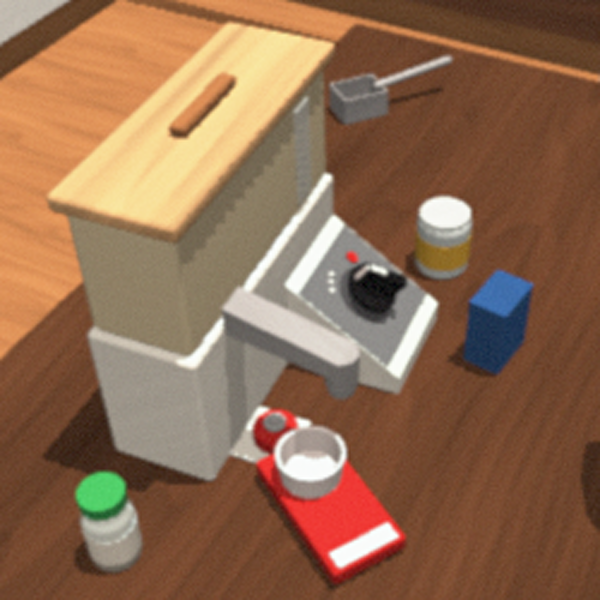

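The top view (crop, ×2.61) shows the red tray swung to the left, with far corners at (165,517) and (237,560). The console panel is on the right, with the knob pointer at up-left (487,358) and the red mark at (532,331). The carton is in front of the console, the can to its right and the jar far to the left. The side view agrees. Next I fit the dispenser pose, tray angle and knob turn together.

```bash
cat > h.py <<'E'
import numpy as np
from scipy.optimize import least_squares
from scipy.spatial.transform import Rotation as R
from workcell import bot
C={n:bot.calibration(n) for n in("top","side")}
def proj(n,p):
    c=C[n]; q=R.from_quat(c["orientation"]).inv().apply(np.atleast_2d(p)-c["position"])@c["K"].T
    return q[:,:2]/q[:,2:]
def ray(n,uv,z):
    c=C[n]; d=R.from_quat(c["orientation"]).apply(np.linalg.solve(c["K"],[uv[0],uv[1],1])); p=c["position"]
    return p+d*(z-p[2])/d[2]
S=np.deg2rad(35); N=np.array([-np.sin(S),0,np.cos(S)]); U=np.array([np.cos(S),0,np.sin(S)])
K0=np.array([-.030,-.100,.070])
def bar(t,x,h): return K0+N*h+x*(np.cos(t-.7)*U+np.sin(t-.7)*np.array([0,-1,0]))
def tr(t,out,side,z): # tray frame: out along -x from pin, side +y
    c,s=np.cos(t),np.sin(t); return np.array([-c*out+s*side, .075+s*out+c*side, z])
def W(v,p): return R.from_euler("z",v[2]).apply(p)+[v[0],v[1],0]
E
cat > fit.py <<'E'
from h import *
T=lambda u,v:("top",np.array([u,v])/2.61+[150,40]); D=lambda u,v:("side",np.array([u,v])/2.4+[170,60])
A=np.array
obs=[(T(420,290),lambda v:A([.035,-.035,.116])),(T(570,283),lambda v:A([.035,-.165,.116])),
(T(436,458),lambda v:A([-.095,-.035,.025])),(T(577,444),lambda v:A([-.095,-.165,.025])),
(T(500,378),lambda v:K0+N*.019),
(T(165,517),lambda v:tr(v[3],.185,.04,.026)),(T(237,560),lambda v:tr(v[3],.185,-.04,.026)),
(T(487,358),lambda v:bar(v[4],.025,.047)),(T(515,410),lambda v:bar(v[4],-.025,.047)),
(D(290,287),lambda v:A([.035,-.035,.116])),(D(438,297),lambda v:A([-.095,-.165,.025])),
(D(334,568),lambda v:tr(v[3],.185,.04,.026)),(D(402,536),lambda v:tr(v[3],.185,-.04,.026)),
(D(342,392),lambda v:A([-.075,.075,.110])),(D(310,448),lambda v:tr(v[3],.075,0,.06)),(T(256,430),lambda v:tr(v[3],.075,0,.06))]
f=lambda v:np.concatenate([proj(n,W(v,g(v)))[0]-uv for (n,uv),g in obs])
r=least_squares(f,[.45,0,0,.8,.3],loss="soft_l1"); v=r.x
print(v.round(4)); print(f(v).reshape(-1,2).round(1).tolist())
np.save("v.npy",v)
for k,g in [("pivot",A([0,.075,.026])),("tip",A([-.075,.075,.11])),("corner",tr(v[3],.16,.04,.016)),("corner0",tr(0,.16,.04,.016)),("grip",K0+.04*N)]: print(k,W(v,g).round(4))
print("jar",ray("top",(187.6,151.9),.06),"can",ray("top",(414,192),.08),"carton",ray("top",(364,243),.07))
E
python3 fit.py
```

```text
[0.6169 0.038  0.0784 0.6156 0.2755]
[[-0.4, 0.5], [0.1, -1.9], [-0.8, -0.4], [0.1, 0.1], [0.7, 0.2], [-1.4, -0.0], [-0.2, 0.7], [1.4, 3.7], [1.2, 1.8], [-2.9, -1.5], [-0.9, 2.0], [-0.0, 2.1], [2.1, -1.3], [-1.3, -1.8], [-0.5, 0.8], [0.5, -0.6]]
pivot [0.6111 0.1127 0.026 ]
tip [0.5363 0.1069 0.11  ]
corner [0.4941 0.229  0.016 ]
corner0 [0.4484 0.1401 0.016 ]
grip [ 0.572  -0.0659  0.1028]
jar [0.67334725 0.29756498 0.06      ] can [ 0.56719527 -0.2269399   0.08      ] carton [ 0.45369465 -0.11197398  0.07      ]
```

```bash
cat >> h.py <<'E'
MAXT,MAXR=40,6.8
def down(yaw): return R.from_euler("z",yaw)*R.from_quat([1,0,0,0])
def plan(p,q,wps):
    """wps: (grip,pos,Rot,nmin); returns rows in tool axes with rounding carried along"""
    rows=[]; p=np.array(p); q=q
    for g,tp,tq,n in wps:
        n=max(n,int(np.ceil(np.linalg.norm(tp-p)*1000/MAXT)),int(np.ceil(np.degrees((q.inv()*tq).magnitude())/MAXR)))
        for k in range(n,0,-1):
            d=q.inv().apply((tp-p)/k)*1000; a=np.degrees((q.inv()*tq).as_rotvec()/k)
            d=d.round(1); a=a.round(1)
            p=p+q.apply(d/1000); q=q*R.from_rotvec(np.radians(a)); rows.append([g,*d.tolist(),*a.tolist()])
    for i in range(0,len(rows),10): print([[0.0+x for x in r] for r in rows[i:i+10]])
    print("ends",p.round(4))
def now():
    o=bot.get_obs(); return o,o["eef_pos"],R.from_quat(o["tool_rot"])
E
python3 - <<'E'
from h import *
v=np.load("v.npy"); o,p,q=now(); t=v[3]
P=W(v,tr(t,.16,.085,.16)); Q=down(v[2]-t)
P2=P.copy();P2[2]=.028
M=p+(P-p)*.5; M[2]=.25
wps=[(0,M,q,1),(0,P,Q,1),(0,P2,Q,4)]
plan(p,q,wps)
E
```

```text
[[0.0, 26.2, -26.4, 0.0, 0.0, 0.0, 0.0], [0.0, 26.2, -26.4, 0.0, 0.0, 0.0, 0.0], [0.0, 26.2, -26.4, 0.0, 0.0, 0.0, 0.0], [0.0, 26.2, -26.3, 0.0, 0.0, 0.0, 0.0], [0.0, 26.2, -26.4, 0.0, 0.0, 0.0, 0.0], [0.0, 26.2, -26.3, 0.0, 0.0, 0.0, 0.0], [0.0, 26.2, -26.4, 0.0, 0.0, 0.0, 0.0], [0.0, 26.2, -26.3, 0.0, 0.0, 0.0, 0.0], [0.0, 26.3, -26.4, 0.0, 0.0, 0.0, 0.0], [0.0, 26.2, -26.3, 0.0, 0.0, 0.0, 0.0]]
[[0.0, 26.3, -26.4, 0.0, 0.0, 0.0, 0.0], [0.0, 26.2, -26.4, 8.2, 0.0, 0.0, 4.6], [0.0, 24.0, -28.4, 8.2, 0.0, 0.0, 4.6], [0.0, 21.7, -30.2, 8.2, 0.0, 0.0, 4.6], [0.0, 19.2, -31.8, 8.2, 0.0, 0.0, 4.6], [0.0, 16.5, -33.3, 8.2, 0.0, 0.0, 4.5], [0.0, 13.9, -34.5, 8.2, 0.0, 0.0, 4.6], [0.0, 11.1, -35.5, 8.2, 0.0, 0.0, 4.5], [0.0, 8.3, -36.2, 8.2, 0.0, 0.0, 4.6], [0.0, 5.3, -36.8, 8.1, 0.0, 0.0, 4.5]]
[[0.0, 2.4, -37.1, 8.2, 0.0, 0.0, 4.6], [0.0, -0.6, -37.2, 8.1, 0.0, 0.0, 4.5], [0.0, 0.0, 0.0, 33.0, 0.0, 0.0, 0.0], [0.0, 0.0, 0.0, 33.0, 0.0, 0.0, 0.0], [0.0, 0.0, 0.0, 33.0, 0.0, 0.0, 0.0], [0.0, 0.0, 0.0, 33.0, 0.0, 0.0, 0.0]]
ends [0.5171 0.2677 0.028 ]
```

Call:
move_arm(deltas=[[0,26,-26,0,0,0,0],[0,26,-26,0,0,0,0],[0,26,-26,0,0,0,0],[0,26,-26,0,0,0,0],[0,26,-26,0,0,0,0],[0,26,-26,0,0,0,0],[0,26,-26,0,0,0,0],[0,26,-26,0,0,0,0],[0,26,-26,0,0,0,0],[0,26,-26,0,0,0,0]])

```text
clock: 1.63
eef_pos: [0.3255, -0.138, 0.2504]
tool_rot: [0.986, 0.169, 0.001, 0.0]
ft_force: [0.7, 0.0, -0.2]
grip_width: 0.0002
grasp_force: 0.0
```

Call:
move_arm(deltas=[[0,26,-26,0,0,0,0],[0,26,-26,8,0,0,4.6],[0,24,-28,8,0,0,4.6],[0,22,-30,8,0,0,4.6],[0,19,-32,8,0,0,4.6],[0,17,-33,8,0,0,4.6],[0,14,-35,8,0,0,4.6],[0,11,-36,8,0,0,4.6],[0,8,-36,8,0,0,4.6],[0,5,-37,8,0,0,4.6]])

```text
clock: 2.47
eef_pos: [0.454, -0.0074, 0.1904]
tool_rot: [0.994, -0.061, -0.011, -0.085]
ft_force: [-0.3, -0.4, -0.7]
grip_width: -0.0001
grasp_force: 0.0
```

Call:
move_arm(deltas=[[0,4,-40,8,0,0,4.4],[0,2,-40,8,0,0,4.4],[0,0,0,0,0,0,0]])

```text
clock: 2.72
eef_pos: [0.4574, -0.0107, 0.189]
tool_rot: [0.989, -0.085, -0.022, -0.117]
ft_force: [0.9, -0.4, 0.1]
grip_width: 0.0
grasp_force: 0.0
```

```bash
python3 - <<'E'
from h import *
v=np.load("v.npy"); o,p,q=now(); t=v[3]; print(p,q.as_euler("zyx"),o["joint_pos"].round(3),o["ft_force"])
P=W(v,tr(t,.16,.085,.028)); Q=down(v[2]-t); print(P)
wps=[(0,P,Q,4)]
wps.append((0,W(v,tr(t,.16,.058,.028)),Q,2))
n=18
for k in range(1,n+1):
    a=t*(1-k/n); wps.append((0,W(v,tr(a,.16,.055,.028)),down(v[2]-a),1))
plan(p,q,wps)
E
```

```text
[ 0.45735205 -0.01065164  0.18895383] [ 0.17503977 -0.02327868 -2.90388382] [-0.166  0.239 -0.184  1.212  0.23   3.141] [ 0.89532745 -0.38822718  0.11376473]
[0.51710756 0.26762787 0.028     ]
[[0.0, 2.6, -26.7, 24.5, -1.4, 0.7, 2.3], [0.0, 1.2, -27.4, 23.9, -1.4, 0.7, 2.3], [0.0, -0.2, -28.0, 23.2, -1.4, 0.7, 2.3], [0.0, -1.6, -28.5, 22.5, -1.4, 0.7, 2.3], [0.0, -3.0, -28.9, 21.8, -1.4, 0.6, 2.3], [0.0, -4.4, -29.3, 21.0, -1.3, 0.6, 2.3], [0.0, -5.8, -29.6, 20.3, -1.4, 0.7, 2.3], [0.0, -7.2, -29.8, 19.4, -1.3, 0.6, 2.4], [0.0, -8.7, -29.8, 18.7, -1.4, 0.7, 2.3], [0.0, 0.0, 13.5, 0.0, 0.0, 0.0, 0.0]]
[[0.0, 0.0, 13.5, 0.0, 0.0, 0.0, 0.0], [0.0, -1.8, 8.5, 0.0, 0.0, 0.0, -2.0], [0.0, -1.8, 5.5, 0.0, 0.0, 0.0, -1.9], [0.0, -1.7, 5.5, 0.0, 0.0, 0.0, -2.0], [0.0, -1.8, 5.5, 0.0, 0.0, 0.0, -1.9], [0.0, -1.8, 5.5, 0.0, 0.0, 0.0, -2.0], [0.0, -1.8, 5.5, 0.1, 0.0, 0.0, -2.0], [0.0, -1.8, 5.5, 0.0, 0.0, 0.0, -1.9], [0.0, -1.8, 5.5, 0.0, 0.0, 0.0, -2.0], [0.0, -1.8, 5.5, 0.0, 0.0, 0.0, -1.9]]
[[0.0, -1.8, 5.5, 0.0, 0.0, 0.0, -2.0], [0.0, -1.7, 5.5, 0.0, 0.0, 0.0, -1.9], [0.0, -1.8, 5.5, 0.0, 0.0, 0.0, -2.0], [0.0, -1.8, 5.5, 0.0, 0.0, 0.0, -2.0], [0.0, -1.8, 5.5, 0.0, 0.0, 0.0, -1.9], [0.0, -1.8, 5.5, 0.0, 0.0, 0.0, -2.0], [0.0, -1.8, 5.5, 0.0, 0.0, 0.0, -1.9], [0.0, -1.8, 5.5, 0.0, 0.0, 0.0, -2.0], [0.0, -1.7, 5.5, 0.0, 0.0, 0.0, -2.0]]
ends [0.4473 0.155  0.028 ]
```

The last joint ran into its limit, so I use the half-turned grasp (tool x reversed). I also route around the spout.

```bash
python3 - <<'E'
from h import *
v=np.load("v.npy"); o,p,q=now(); t=v[3]
P=W(v,tr(t,.16,.085,.028)); Q=down(v[2]-t+np.pi)
plan(p,q,[(0,np.array([.40,.10,.23]),down(1.2),1),(0,np.array([.43,.27,.2]),down(2.1),1),(0,P+[0,0,.12],Q,1),(0,P,Q,4)])
E
```

```text
[[0.0, -6.4, -8.8, -1.0, -1.1, -0.5, -6.5], [0.0, -5.4, -9.4, -1.2, -1.1, -0.5, -6.5], [0.0, -4.3, -10.0, -1.3, -1.1, -0.5, -6.5], [0.0, -3.2, -10.4, -1.5, -1.1, -0.5, -6.5], [0.0, -2.0, -10.6, -1.6, -1.1, -0.5, -6.5], [0.0, -0.8, -10.7, -1.8, -1.1, -0.5, -6.5], [0.0, 0.4, -10.7, -2.1, -1.2, -0.5, -6.5], [0.0, 1.6, -10.6, -2.3, -1.1, -0.5, -6.5], [0.0, 2.8, -10.3, -2.5, -1.2, -0.5, -6.6], [0.0, 3.9, -9.9, -2.7, -1.1, -0.5, -6.5]]
[[0.0, 4.9, -9.3, -3.0, -1.2, -0.5, -6.6], [0.0, 5.9, -8.6, -3.2, -1.1, -0.6, -6.5], [0.0, 21.2, -4.2, 3.7, 0.0, 0.0, -6.4], [0.0, 21.5, -1.8, 3.7, 0.0, 0.0, -6.5], [0.0, 21.6, 0.6, 3.8, 0.0, 0.0, -6.4], [0.0, 21.4, 3.0, 3.7, 0.0, 0.0, -6.5], [0.0, 20.9, 5.4, 3.8, 0.0, 0.0, -6.4], [0.0, 20.1, 7.7, 3.7, 0.0, 0.0, -6.5], [0.0, 19.1, 10.0, 3.8, 0.0, 0.0, -6.4], [0.0, 17.9, 12.0, 3.7, 0.0, 0.0, -6.5]]
[[0.0, -9.2, 14.8, 10.4, 0.0, 0.0, -5.8], [0.0, -10.6, 13.8, 10.4, 0.0, 0.0, -5.8], [0.0, -12.0, 12.7, 10.4, 0.0, 0.0, -5.8], [0.0, -13.2, 11.4, 10.4, 0.0, 0.0, -5.7], [0.0, -14.3, 9.9, 10.4, 0.0, 0.0, -5.8], [0.0, 0.0, 0.0, 30.0, 0.0, 0.0, 0.0], [0.0, 0.0, 0.0, 30.0, 0.0, 0.0, 0.0], [0.0, 0.0, 0.1, 30.0, 0.0, 0.0, 0.0], [0.0, 0.0, 0.0, 30.0, 0.0, 0.0, 0.0]]
ends [0.5171 0.2676 0.028 ]
```

Call:
move_arm(deltas=[[0,-6,-9,-1,-1.1,-0.5,-6.5],[0,-5,-9,-1,-1.1,-0.5,-6.5],[0,-4,-10,-1,-1.1,-0.5,-6.5],[0,-3,-10,-2,-1.1,-0.5,-6.5],[0,-2,-11,-2,-1.1,-0.5,-6.5],[0,-1,-11,-2,-1.1,-0.5,-6.5],[0,0,-11,-2,-1.1,-0.5,-6.5],[0,2,-11,-2,-1.1,-0.5,-6.5],[0,3,-10,-3,-1.1,-0.5,-6.5],[0,4,-10,-3,-1.1,-0.5,-6.5]])

```text
clock: 3.55
eef_pos: [0.4098, 0.0837, 0.2251]
tool_rot: [0.883, 0.47, -0.003, -0.022]
ft_force: [-0.0, -0.3, 0.7]
grip_width: -0.0
grasp_force: 0.0
```

Call:
move_arm(deltas=[[0,5,-9,-3,-1.2,-0.5,-6.5],[0,6,-9,-3,-1.1,-0.6,-6.5],[0,21,-4,4,0,0,-6.5],[0,21,-2,4,0,0,-6.5],[0,21,1,4,0,0,-6.5],[0,21,3,4,0,0,-6.5],[0,21,5,4,0,0,-6.5],[0,20,8,4,0,0,-6.5],[0,19,10,4,0,0,-6.5],[0,18,12,4,0,0,-6.5]])

```text
clock: 4.38
eef_pos: [0.4298, 0.2713, 0.1998]
tool_rot: [0.492, 0.871, 0.001, -0.001]
ft_force: [-0.4, 0.4, -0.0]
grip_width: 0.0002
grasp_force: 0.0
```

```bash
python3 - <<'E'
from h import *
v=np.load("v.npy"); o,p,q=now(); t=v[3]; print(p,q.as_euler("zyx"),o["joint_pos"].round(3),o["ft_force"])
P=W(v,tr(t,.16,.085,.028)); Q=down(v[2]-t+np.pi)
plan(p,q,[(0,P+[0,0,.12],Q,1),(0,P,Q,4)])
E
```

```text
[0.42984409 0.27133831 0.19975226] [-2.11265573e+00 -6.20420018e-04 -3.13995704e+00] [ 0.562  0.284 -0.07   1.216  0.002  1.591] [-0.36091704  0.43919    -0.03466017]
[[0.0, -9.7, 14.6, 10.3, 0.0, 0.0, -5.6], [0.0, -11.0, 13.5, 10.3, 0.0, 0.0, -5.6], [0.0, -12.3, 12.4, 10.4, 0.0, 0.0, -5.7], [0.0, -13.5, 11.2, 10.3, 0.0, 0.0, -5.6], [0.0, -14.5, 9.7, 10.4, 0.1, -0.1, -5.7], [0.0, 0.0, 0.0, 30.0, 0.0, 0.0, 0.0], [0.0, 0.0, 0.0, 30.0, 0.0, 0.0, 0.0], [0.0, 0.0, 0.1, 30.0, 0.0, 0.0, 0.0], [0.0, 0.1, 0.0, 30.0, 0.0, 0.0, 0.0]]
ends [0.5171 0.2676 0.028 ]
```

Call:
move_arm(deltas=[[0,-10,15,10,0,0,-5.6],[0,-11,13,10,0,0,-5.6],[0,-12,12,10,0,0,-5.6],[0,-14,11,10,0,0,-5.6],[0,-14,10,11,0,0,-5.6],[0,0,0,30,0,0,0],[0,0,0,30,0,0,0],[0,0,0,30,0,0,0],[0,0,0,30,0,0,0],[0,0,0,0,0,0,0]])

```text
clock: 5.22
eef_pos: [0.5119, 0.2634, 0.0225]
tool_rot: [0.27, 0.963, -0.003, -0.005]
ft_force: [-1.0, -0.3, -0.1]
grip_width: 0.0001
grasp_force: 0.0
```

```bash
python3 - <<'E'
from h import *
v=np.load("v.npy"); o,p,q=now(); t=v[3]; print(p,o["joint_pos"].round(3),o["ft_force"])
Q=down(v[2]-t+np.pi)
wps=[(0,W(v,tr(t,.16,.058,.028)),Q,2)]
n=18
for k in range(1,n+1):
    a=t*(1-k/n); wps.append((0,W(v,tr(a,.16,.055,.028)),down(v[2]-a+np.pi),1))
plan(p,q,wps)
E
```

```text
[0.51191876 0.2634425  0.02251623] [ 0.474  0.587 -0.102  0.894  0.002  1.02 ] [-1.02399386 -0.27832307 -0.13312946]
[[0.0, -1.2, -10.4, -2.7, -0.3, -0.2, -0.3], [0.0, -1.2, -10.4, -2.7, -0.2, -0.3, -0.2], [0.0, 1.8, -8.5, 0.0, 0.0, 0.0, -2.0], [0.0, 1.8, -5.5, 0.0, 0.0, 0.0, -1.9], [0.0, 1.7, -5.5, 0.1, 0.0, 0.0, -2.0], [0.0, 1.8, -5.5, 0.0, 0.0, 0.0, -1.9], [0.0, 1.8, -5.5, 0.0, 0.0, 0.0, -2.0], [0.0, 1.8, -5.5, 0.0, 0.0, 0.0, -2.0], [0.0, 1.8, -5.5, 0.0, 0.0, 0.0, -1.9], [0.0, 1.8, -5.5, 0.0, 0.0, 0.0, -2.0]]
[[0.0, 1.8, -5.5, 0.0, 0.0, 0.0, -1.9], [0.0, 1.7, -5.5, 0.0, -0.1, 0.0, -2.0], [0.0, 1.8, -5.5, 0.0, 0.0, 0.0, -2.0], [0.0, 1.8, -5.5, 0.0, 0.0, 0.0, -1.9], [0.0, 1.8, -5.5, 0.0, 0.0, 0.0, -2.0], [0.0, 1.8, -5.5, 0.0, 0.0, 0.0, -1.9], [0.0, 1.8, -5.5, -0.1, 0.0, 0.0, -2.0], [0.0, 1.8, -5.5, 0.0, 0.0, 0.0, -2.0], [0.0, 1.8, -5.5, 0.0, 0.0, 0.0, -1.9], [0.0, 1.7, -5.5, 0.0, 0.0, 0.0, -2.0]]
ends [0.4473 0.1551 0.028 ]
```

Call:
move_arm(deltas=[[0,-1,-10,-1,0,0,-0.3],[0,-1,-10,-1,0,0,-0.3],[0,2,-8,0,0,0,-2],[0,1.8,-5.5,0,0,0,-2],[0,1.8,-5.5,0,0,0,-2],[0,1.8,-5.5,0,0,0,-2],[0,1.8,-5.5,0,0,0,-2],[0,1.8,-5.5,0,0,0,-2],[0,1.8,-5.5,0,0,0,-2],[0,1.8,-5.5,0,0,0,-2]])

```text
clock: 6.05
eef_pos: [0.477, 0.2113, 0.0338]
tool_rot: [0.127, 0.992, 0.003, 0.001]
ft_force: [-0.8, 0.7, 1.0]
grip_width: 0.0001
grasp_force: 0.7
```

```bash
python3 - <<'E'
from h import *
import cv2
v=np.load("v.npy"); o,p,q=now(); t=v[3]; print(p,o["ft_force"])
loc=R.from_euler("z",-v[2]).apply(p-[v[0],v[1],0])-[0,.075,0]; print(loc)
# yaw of tool -> tray angle
yaw=2*np.arctan2(q.as_quat()[1],q.as_quat()[0])-np.pi; print("t by yaw",v[2]-yaw)
wps=[]; n=11; t0=v[2]-yaw
for k in range(1,n+1):
    a=t0*(1-k/n); wps.append((0,W(v,tr(a,.16,.055,.027)),down(v[2]-a+np.pi),1))
plan(p,q,wps)
E
```

```text
[0.47698516 0.21130171 0.03384721] [-0.823446    0.65870105  0.97130346]
[-0.12595747  0.10877567  0.03384721]
t by yaw 0.3336442944697441
[[0.0, 7.0, -11.4, 6.8, 0.3, 0.1, -1.7], [0.0, 1.6, -4.9, 0.0, 0.0, 0.0, -1.8], [0.0, 1.6, -4.9, 0.0, 0.0, 0.0, -1.7], [0.0, 1.6, -4.9, 0.0, 0.0, 0.0, -1.8], [0.0, 1.6, -4.9, 0.0, 0.0, 0.0, -1.7], [0.0, 1.5, -4.8, 0.0, 0.0, 0.0, -1.7], [0.0, 1.6, -4.9, 0.0, 0.0, 0.0, -1.8], [0.0, 1.6, -4.9, 0.0, 0.0, 0.0, -1.7], [0.0, 1.6, -4.9, 0.0, 0.0, 0.0, -1.7], [0.0, 1.6, -4.8, 0.0, 0.0, 0.0, -1.8]]
[[0.0, 1.6, -4.9, 0.0, 0.0, 0.0, -1.7]]
ends [0.4473 0.155  0.027 ]
```

Call:
move_arm(deltas=[[0,4,-8,4,0,0,-1.8],[0,1.6,-5,0,0,0,-1.8],[0,1.6,-5,0,0,0,-1.8],[0,1.6,-5,0,0,0,-1.8],[0,1.6,-5,0,0,0,-1.8],[0,1.6,-5,0,0,0,-1.8],[0,1.6,-5,0,0,0,-1.8],[0,1.6,-5,0,0,0,-1.8],[0,0,0,0,0,0,0],[0,0,0,0,0,0,0]])

```text
clock: 6.88
eef_pos: [0.4554, 0.1709, 0.0288]
tool_rot: [0.004, 1.0, 0.002, 0.001]
ft_force: [1.7, 0.1, -0.2]
grip_width: 0.0001
grasp_force: 0.0
```

```bash
cat > tray.py <<'E'
from h import *
import cv2
v=np.load("v.npy"); o,p,q=now(); print(p,o["ft_force"])
loc=R.from_euler("z",-v[2]).apply(p-[v[0],v[1],0])-[0,.075,0]
print(loc,"t by contact",np.arctan2(loc[1],-loc[0])-np.arctan2(.0545,np.sqrt(loc[0]**2+loc[1]**2-.0545**2)))
im={n:bot.camera(n) for n in("top","side")}
for n in im:
    # red tray pixels vs model silhouette
    b,g,r=[im[n][...,i].astype(int) for i in range(3)]; red=(r>150)&(g<70)&(b<70)
    # restrict to slab part beyond the cup
    best=[]
    for a in np.arange(-.3,.9,.01):
        poly=proj(n,[W(v,tr(a,*c,.026)) for c in((.115,.04),(.115,-.04),(.165,-.04),(.165,.04))])
        m=np.zeros(red.shape,np.uint8); cv2.fillPoly(m,[np.int32(poly.round())],1); best.append((red[m>0].mean(),a))
    s=np.array([x[0] for x in best]); A=np.array([x[1] for x in best]); w=s>s.max()-.06; print(n,"tray",A[w].mean().round(3),s.max().round(2))
E
python3 tray.py; python3 - <<'E'
from h import *
import cv2
cv2.imwrite("pics/c.png",cv2.resize(bot.camera("top")[40:270,150:450],(783,600)))
E
```

```text
[0.45544157 0.17094676 0.02875499] [ 1.74506457  0.1486515  -0.17578784]
[-0.15059504  0.0702317   0.02875499] t by contact 0.1022076549476863
top tray 0.06 0.66
side tray 0.295 0.06
```

View pics/c.png

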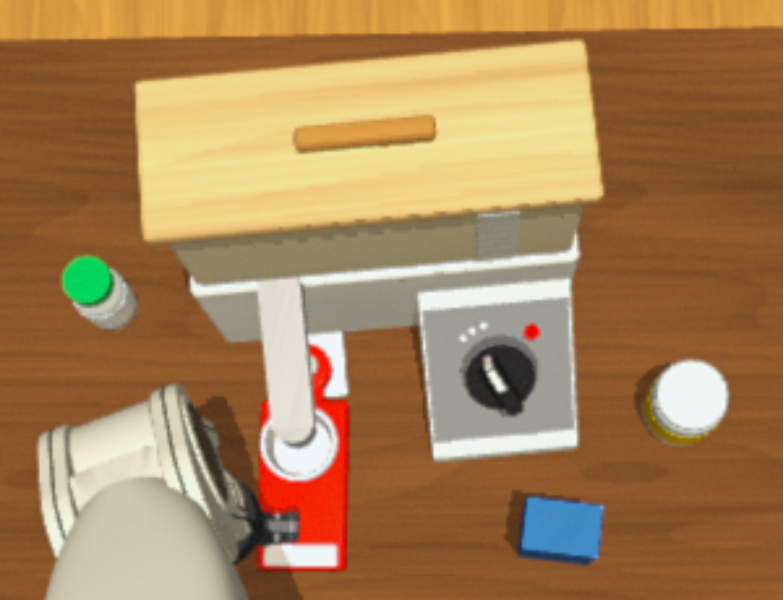

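The tray is nearly there, with the cup at (298,442) and the tray about 0.1 rad short. I push about 15 mm more.

Call:
move_arm(deltas=[[0,1,-5,0,0,0,-1.5],[0,1,-5,0,0,0,-1.5],[0,1,-4,0,0,0,-1.5],[0,0,-1,0,0,0,0],[0,0,0,0,0,0,0],[0,0,0,0,0,0,0]])

```text
clock: 7.53
eef_pos: [0.4518, 0.1561, 0.0265]
tool_rot: [-0.036, 0.999, 0.001, -0.001]
ft_force: [0.2, -1.4, 0.1]
grip_width: 0.0001
grasp_force: 0.0
```

```bash
python3 tray.py
```

```text
[0.45176679 0.15612521 0.02650734] [ 0.1761223  -1.36873974  0.10368905]
[-0.15541919  0.05574342  0.02650734] t by contact 0.007989089984660025
top tray -0.03 0.63
side tray 0.295 0.05
```

Call:
move_arm(deltas=[[0,0,15,0,0,0,0],[0,0,25,-5,0,0,0],[0,10,10,-35,0,0,0],[0,20,0,-38,0,0,0],[0,20,0,-38,0,0,0],[0,30,0,-38,0,0,0],[1,35,-10,-38,0,0,0],[1,35,-10,-30,0,0,0],[1,35,-10,0,0,0,0],[1,0,0,0,0,0,0]])

```text
clock: 8.47
eef_pos: [0.2773, 0.1645, 0.2306]
tool_rot: [-0.037, 0.999, 0.001, -0.002]
ft_force: [-0.7, -0.0, -1.6]
grip_width: 0.0482
grasp_force: 0.0
```

```bash
python3 tray.py; python3 - <<'E'
from h import *
import cv2
s=bot.camera("side"); t=bot.camera("top")
cv2.imwrite("pics/d.png",cv2.resize(s[150:300,230:430],(800,600),interpolation=cv2.INTER_CUBIC))
cv2.imwrite("pics/e.png",cv2.resize(t[140:265,220:387],(800,599),interpolation=cv2.INTER_CUBIC))
E
```

```text
[0.27731426 0.16446308 0.23060351] [-0.73399598 -0.02662907 -1.6219932 ]
[-0.32868308  0.07771682  0.23060351] t by contact 0.07011240094522683
top tray 0.015 0.9
side tray 0.01 0.91
```

View pics/d.png

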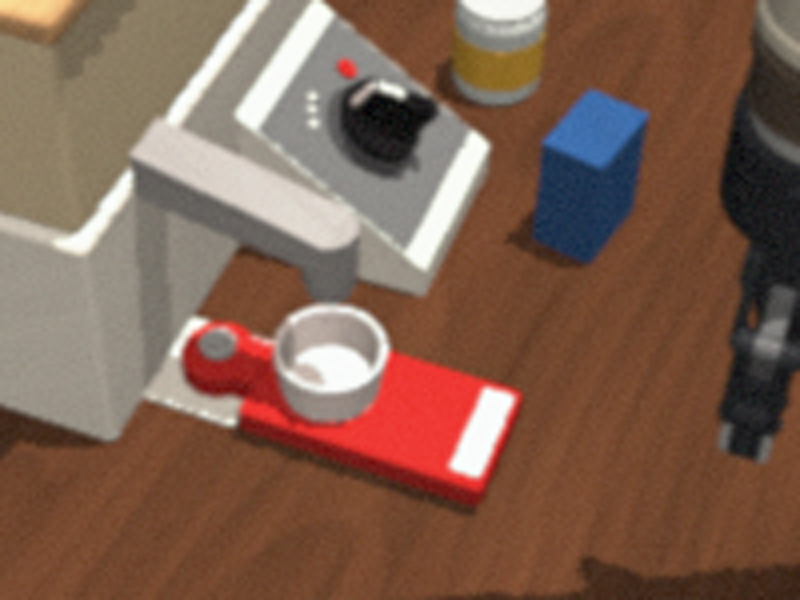

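View pics/e.png

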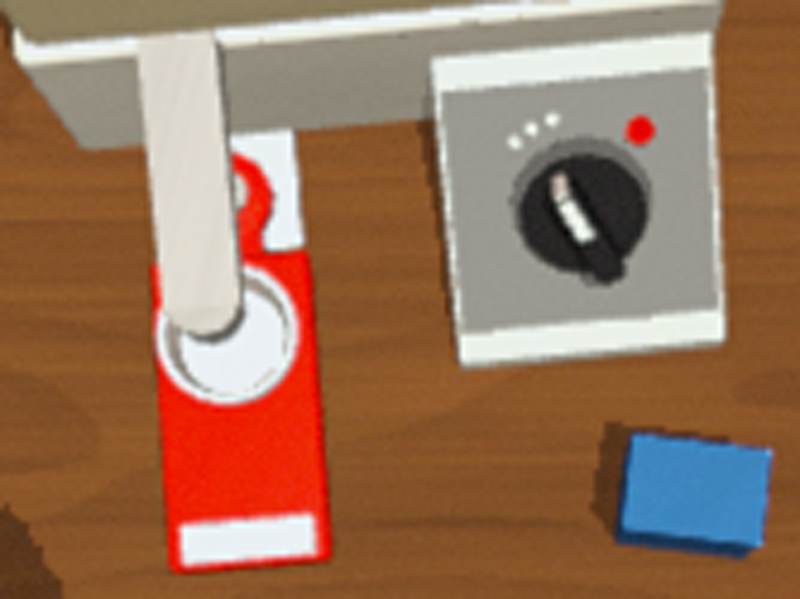

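Seen from both views the tray is straight and the cup is under the spout (t ≈ 0.01). I refine the knob fit by overlaying the predicted points.

```bash
cat > ov.py <<'E'
from h import *
import cv2
v=np.load("v.npy")
out=[]
for n,f,off,s in(("top","pics/e.png",(220,140),4.79),("side","pics/d.png",(230,150),4.0)):
    im=cv2.imread(f)
    y=np.array([0,-1,0])
    def bx(h): 
        c,sn=np.cos(v[4]-.7),np.sin(v[4]-.7); a=c*U+sn*y; b=np.cross(N,a)
        return [K0+N*h+i*.025*a+j*.007*b for i,j in((1,1),(1,-1),(-1,-1),(-1,1))]
    th=np.linspace(0,6.28,40)
    for pts,col in((bx(.047),(0,255,0)),([K0+N*.019+.03*(np.cos(a)*U+np.sin(a)*y) for a in th],(255,255,0)),
        ([[.035,-.035,.116],[.035,-.165,.116],[-.095,-.165,.025],[-.095,-.035,.025]],(255,0,255)),([tr(0.01,*c,.026) for c in((.185,.04),(.185,-.04),(.03,-.04),(.03,.04))],(0,255,255))):
        q=(proj(n,W(v,np.array(pts)))-off)*s
        cv2.polylines(im,[np.int32(q)],True,col,1)
    x0,y0=(390,0) if n=="top" else (220,0)
    out.append(cv2.resize(im[0:390,x0:x0+380],(400,410)))
cv2.imwrite("pics/f.png",np.hstack(out))
E
python3 ov.py
```

```text
(no output)
```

View pics/f.png

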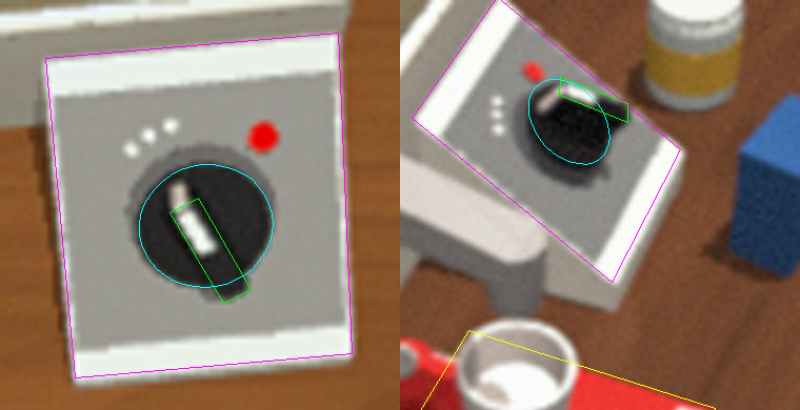

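The overlay matches within about 2 mm. Next, the approach to the knob.

```bash
cat >> h.py <<'E'
def knob(v,t,h,flip=-1):
    a=np.cos(t-.7)*U+np.sin(t-.7)*np.array([0,-1,0]); z=-N; x=flip*a; y=np.cross(z,x)
    return W(v,K0+N*h), R.from_euler("z",v[2])*R.from_matrix(np.column_stack([x,y,z]))
E
python3 - <<'E'
from h import *
v=np.load("v.npy"); o,p,q=now(); print(p,o["joint_pos"].round(3))
P,Q=knob(v,.28,.13)
plan(p,q,[(1,np.array([.40,.0,.27]),q,1),(1,P,Q,6)])
E
```

```text
[0.28294028 0.16698687 0.22983033] [ 0.531 -0.093 -0.414  1.249  0.002  0.458]
[[1.0, -17.4, -29.2, -6.8, 0.0, 0.0, 0.0], [1.0, -17.4, -29.2, -6.8, 0.0, 0.0, 0.0], [1.0, -17.4, -29.1, -6.8, 0.0, 0.0, 0.0], [1.0, -17.5, -29.2, -6.7, 0.0, 0.0, 0.0], [1.0, -17.4, -29.1, -6.8, 0.0, 0.0, 0.0], [1.0, -17.5, -29.2, -6.7, 0.0, 0.0, 0.0], [1.0, -16.5, -11.2, 13.3, 1.1, -4.9, -3.4], [1.0, -14.6, -11.9, 14.9, 1.0, -4.9, -3.4], [1.0, -12.5, -12.4, 16.2, 1.1, -4.9, -3.4], [1.0, -10.3, -12.8, 17.5, 1.1, -5.0, -3.4]]
[[1.0, -8.0, -13.0, 18.5, 1.0, -4.9, -3.3], [1.0, -5.6, -13.0, 19.3, 1.1, -5.0, -3.4], [1.0, -3.1, -12.9, 19.9, 1.0, -4.9, -3.3]]
ends [ 0.5205 -0.0699  0.1765]
```

Call:
move_arm(deltas=[[1,-17,-29,-7,0,0,0],[1,-17,-29,-7,0,0,0],[1,-17,-29,-7,0,0,0],[1,-18,-29,-7,0,0,0],[1,-18,-29,-7,0,0,0],[1,-17,-29,-7,0,0,0],[1,-16,-11,13,1.1,-5,-3.4],[1,-15,-12,15,1.1,-5,-3.4],[1,-12,-12,16,1.1,-5,-3.4],[1,-10,-13,17,1.1,-5,-3.4]])

```text
clock: 9.5
eef_pos: [0.4688, -0.0403, 0.2179]
tool_rot: [-0.154, 0.972, -0.031, 0.175]
ft_force: [0.7, 0.8, -0.9]
grip_width: 0.0851
grasp_force: 0.0
```

Call:
move_arm(deltas=[[1,-8,-13,18,1.1,-5,-3.4],[1,-6,-13,19,1.1,-5,-3.4],[1,-3,-13,20,1,-4.7,-3.4],[1,0,0,0,0,0,0],[1,0,0,0,0,0,0],[1,0,0,0,0,0,0]])

```text
clock: 10.0
eef_pos: [0.5189, -0.0694, 0.1796]
tool_rot: [-0.236, 0.924, -0.053, 0.296]
ft_force: [0.5, -0.4, -0.7]
grip_width: 0.0853
grasp_force: 0.0
```

```bash
python3 - <<'E'
from h import *
v=np.load("v.npy"); o,p,q=now(); P,Q=knob(v,.28,.13); print(p,P,o["joint_pos"].round(3),np.degrees((q.inv()*Q).as_rotvec()),o["ft_force"])
P,Q=knob(v,.28,.041); plan(p,q,[(1,P,Q,6)])
E
```

```text
[ 0.51893505 -0.06942936  0.17960935] [ 0.52053407 -0.06992732  0.17648977] [-0.225 -0.006 -0.676  0.311  0.169 -0.673] [-0.16054715 -0.07235351  0.12107565] [ 0.47816331 -0.39116692 -0.66668867]
[[1.0, 0.1, 0.0, 15.4, 0.0, 0.0, 0.0], [1.0, 0.1, 0.0, 15.4, 0.0, 0.0, 0.0], [1.0, 0.1, 0.0, 15.4, 0.0, 0.0, 0.0], [1.0, 0.1, 0.0, 15.4, -0.1, 0.0, 0.0], [1.0, 0.1, -0.1, 15.4, 0.0, 0.0, 0.1], [1.0, 0.1, -0.1, 15.4, -0.1, -0.1, 0.0]]
ends [ 0.5714 -0.066   0.1036]
```

Call:
move_arm(deltas=[[1,0,0,15,0,0,0],[1,0,0,15,0,0,0],[1,0,0,15,0,0,0],[1,0,0,15,0,0,0],[1,0,0,15,0,0,0],[1,0,0,14,0,0,0],[1,0,0,0,0,0,0],[1,0,0,0,0,0,0]])

```text
clock: 10.67
eef_pos: [0.5707, -0.0648, 0.1076]
tool_rot: [-0.237, 0.923, -0.053, 0.297]
ft_force: [-0.9, 0.5, 0.7]
grip_width: 0.0855
grasp_force: 0.0
```

Call:
move_arm(deltas=[[0,0,0,0,0,0,0],[0,0,0,0,0,0,0],[0,0,0,0,0,0,0],[0,0,0,0,0,0,0],[0,0,0,0,0,0,0],[0,0,0,0,0,0,0],[0,0,0,0,0,0,0],[0,0,0,0,0,0,0]])

```text
clock: 11.33
eef_pos: [0.5693, -0.0644, 0.1072]
tool_rot: [-0.237, 0.923, -0.052, 0.298]
ft_force: [-4.0, 4.1, 2.9]
grip_width: 0.0127
grasp_force: 61.0
```

```bash
cat > st.py <<'E'
from h import *
v=np.load("v.npy"); o,p,q=now()
l=R.from_euler("z",-v[2]).apply(p-[v[0],v[1],0])-K0; x=R.from_euler("z",-v[2]).apply(-q.apply([1,0,0]))
print("h",l@N,"up",l@U,"y",l[1],"turn",.7+np.arctan2(-x[1],x@U),"w",o["grip_width"],"f",o["ft_force"].round(1),"fz",-(o["ft_force"]@q.apply([0,0,1])),"tau",o["ft_torque"].round(2),"q",o["joint_pos"].round(2), o["grasp_force"])
E
python3 st.py
```

```text
h 0.04510436938557731 up 0.00048282743898725585 y 0.0017229680936534514 turn 0.27570552332115383 w 0.012688080292446195 f [-4.   4.1  2.9] fz 4.459141173935782 tau [0.69 0.64 0.51] q [-0.19  0.21 -0.68  0.08  0.15 -0.64] 60.96971333026886
```

Call:
move_arm(deltas=[[0,0,0,3,0,0,0],[0,0,0,3,0,0,0],[0,0,0,2,0,0,0],[0,0,0,1,0,0,0],[0,0,0,0,0,0,0],[0,0,0,0,0,0,0]])

```text
clock: 11.83
eef_pos: [0.5743, -0.0639, 0.1003]
tool_rot: [-0.237, 0.923, -0.052, 0.298]
ft_force: [-7.9, 3.9, 8.9]
grip_width: 0.0128
grasp_force: 62.2
```

```bash
python3 st.py
```

```text
h 0.0365398872654861 up 0.00056778368696281 y 0.0017534524698182008 turn 0.27565503418054027 w 0.012783310052484158 f [-7.9  3.9  8.9] fz 11.663419118219721 tau [0.8  0.84 0.65] q [-0.18  0.23 -0.68  0.06  0.15 -0.64] 62.15378701686859
```

Call:
move_arm(deltas=[[0,0,0,1,0,0,0],[0,0,0,0,0,0,0],[0,0,0,0,0,0,0]])

```text
clock: 12.08
eef_pos: [0.5744, -0.064, 0.1001]
tool_rot: [-0.237, 0.923, -0.052, 0.298]
ft_force: [-14.6, 4.6, 17.7]
grip_width: 0.0123
grasp_force: 63.9
```

```bash
python3 st.py
```

```text
h 0.03638129332427841 up 0.0005393541919757895 y 0.0017252794083698342 turn 0.27584971178686607 w 0.012331644016618085 f [-14.6   4.6  17.7] fz 22.642062309859305 tau [0.81 1.16 0.66] q [-0.18  0.23 -0.68  0.06  0.15 -0.64] 63.92436146736145
```

It's fully in. I turn 64.4° clockwise.

Call:
move_arm(deltas=[[0,0,0,0,0,0,5],[0,0,0,0,0,0,5],[0,0,0,0,0,0,5],[0,0,0,0,0,0,5],[0,0,0,0,0,0,5],[0,0,0,0,0,0,5],[0,0,0,0,0,0,5],[0,0,0,0,0,0,0]])

```text
clock: 12.75
eef_pos: [0.5744, -0.0648, 0.1001]
tool_rot: [0.054, 0.952, 0.039, 0.3]
ft_force: [-15.4, 1.7, 17.7]
grip_width: 0.0129
grasp_force: 63.7
```

```bash
python3 st.py
```

```text
h 0.03638559729070912 up 0.0005113832365805826 y 0.0008878917174966611 turn 0.8901342670088929 w 0.01290953795293412 f [-15.4   1.7  17.7] fz 23.256228864767795 tau [0.43 1.2  0.35] q [-0.19  0.23 -0.68  0.06  0.15 -0.03] 63.66814970970154
```

Remaining: 1.40−0.89 = 0.51 rad = 29°.

Call:
move_arm(deltas=[[0,0,0,0,0,0,5],[0,0,0,0,0,0,5],[0,0,0,0,0,0,5],[0,0,0,0,0,0,5],[0,0,0,0,0,0,5],[0,0,0,0,0,0,4],[0,0,0,0,0,0,0],[0,0,0,0,0,0,0]])

```text
clock: 13.42
eef_pos: [0.5741, -0.0654, 0.0998]
tool_rot: [0.289, 0.908, 0.112, 0.28]
ft_force: [-16.8, 1.1, 17.8]
grip_width: 0.0129
grasp_force: 63.7
```

```bash
python3 st.py
```

```text
h 0.036387798567032004 up 7.027555007613532e-05 y 0.0003167837039966398 turn 1.3940654406818929 w 0.012938983123929267 f [-16.8   1.1  17.8] fz 24.11810821266763 tau [0.19 1.39 0.23] q [-0.19  0.23 -0.68  0.06  0.15  0.48] 63.68610978126526
```

Turn reads 1.394. I ease out about 10 mm still gripped, open, then back off along the axis.

Call:
move_arm(deltas=[[0,0,0,-3,0,0,0],[0,0,0,-3,0,0,0],[0,0,0,-3,0,0,0],[0,0,0,-1,0,0,0],[0,0,0,0,0,0,0],[0,0,0,0,0,0,0]])

```text
clock: 13.92
eef_pos: [0.5693, -0.0657, 0.1068]
tool_rot: [0.289, 0.909, 0.112, 0.28]
ft_force: [-4.2, -0.0, 3.4]
grip_width: 0.0129
grasp_force: 61.1
```

```bash
python3 st.py
```

```text
h 0.04484836686734284 up 6.602989647871846e-05 y 0.00035013732863302394 turn 1.393513053800234 w 0.012891740471545564 f [-4.2 -0.   3.4] fz 5.204761582482793 tau [-0.01  1.07  0.02] q [-0.19  0.21 -0.68  0.08  0.15  0.47] 61.06873869895935
```

Call:
move_arm(deltas=[[1,0,0,0,0,0,0],[1,0,0,0,0,0,0],[1,0,0,0,0,0,0],[1,0,0,0,0,0,0],[1,0,0,0,0,0,0],[1,0,0,-10,0,0,0],[1,0,0,-25,0,0,0],[1,0,0,-30,0,0,0],[1,0,0,-30,0,0,0],[1,0,0,-30,0,0,0]])

```text
clock: 14.75
eef_pos: [0.4969, -0.0706, 0.2099]
tool_rot: [0.289, 0.909, 0.112, 0.28]
ft_force: [-0.3, -0.1, 0.5]
grip_width: 0.0854
grasp_force: 0.0
```

Call:
move_arm(deltas=[[1,0,0,-30,0,0,0],[1,0,0,-30,0,0,0],[1,0,0,-30,0,0,0],[1,0,0,-30,0,0,0],[1,0,0,0,0,0,0],[1,0,0,0,0,0,0],[1,0,0,0,0,0,0]])

```text
clock: 15.33
eef_pos: [0.4289, -0.0758, 0.3071]
tool_rot: [0.289, 0.908, 0.112, 0.281]
ft_force: [0.3, -0.3, 0.1]
grip_width: 0.0857
grasp_force: 0.0
```

```bash
python3 st.py; python3 tray.py; python3 - <<'E'
from h import *
import cv2
s=bot.camera("side"); t=bot.camera("top")
a=cv2.resize(s[150:300,230:430],(533,400),interpolation=cv2.INTER_CUBIC)[:, :400]
b=cv2.resize(t[140:265,262:387],(400,400),interpolation=cv2.INTER_CUBIC)
cv2.imwrite("pics/g.png",np.hstack([a,b]))
E
```

```text
h 0.28966583264620527 up -0.00030199552406125413 y 0.0013366618127934188 turn 1.393221431647563 w 0.08568265671629756 f [ 0.3 -0.3  0.1] fz -0.06528037682004802 tau [-0.09  0.5  -0.03] q [-0.32 -0.33 -0.56  0.76  0.22  0.36] 0.0
[ 0.42888345 -0.07578568  0.30710714] [ 0.31605965 -0.27357995  0.12832587]
[-0.19639288 -0.17366334  0.30710714] t by contact -0.9334670528139325
top tray 0.015 0.91
side tray 0.01 0.91
```

View pics/g.png

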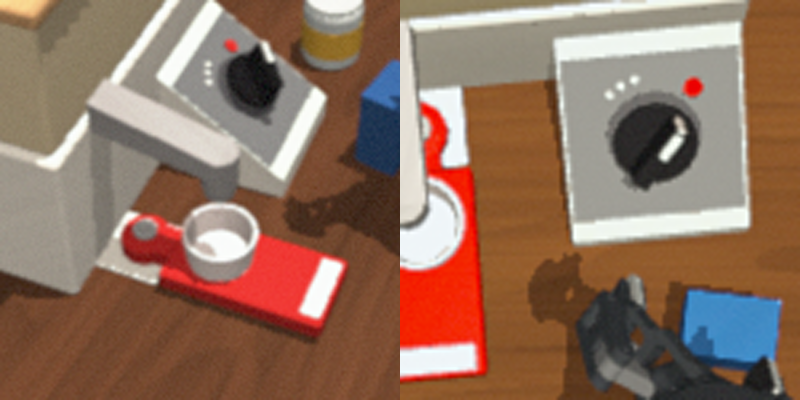

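The pointer at (685,125) faces the red mark at (693,87). The cup is under the spout, the bystanders are unmoved, and the gripper is well above everything. I hand the job in.

```bash
python3 -c "
from workcell import bot
print(bot.job_done())"
```

```text
the job is handed in; nothing more can be done
None
```

The job is handed in: by my last camera check and arm readings, the cup is under the spout, the knob has sprung out at the red mark (turn about 1.39 rad), and the jar, can and carton were not touched; the hand-in call returned no verdict.

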